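# Clip the cupboard key back on its eye bolt

### The job

Put the cupboard key back where it lives: pick it up from the bench, clip its snap hook onto the eye bolt that sticks out of the side of the riser's post by pressing the hook's sprung gate against the ring until the ring is inside and the gate has snapped shut behind it, and let the key hang freely from the ring, at most swaying a little. Work by feel and ease it on, pressing on the eye bolt no harder than the light gate spring needs (a kilogram's push is plenty), and leave the other things on the bench alone.

Things in the scene. Friction and masses are not known exactly. Their poses are not given: they have to be found in the camera images.
- key: Cupboard key, loose, lying flat, about 0.17 kg: black moulded head (block 60 x 34 x 20 mm, the place to hold it), brass blade 30 mm long behind it, steel snap hook fixed rigidly in front. Origin: centre of the block's underside. x runs from blade to hook nose, z up as it starts. Block spans x -30..30, y -17..17, z 0..20 mm; blade reaches x -59, hook x 110.
- bend (a point): Key frame (94, 0, 4) mm, key's axes: middle of the space inside the hook's round front bend, where the ring wire lies when the key hangs. The hook is an oval loop of 8 mm rod in the plane z = 4 mm, y -20..20, 24 mm wide inside: spine along y = -16, bend at the front, nose ending at x 91, y 16. The gate (6 mm rod, 33 mm long) closes the +y side from the nose to its rivet at x 54, y 16.
- gate_mid (a point): Key frame (80, 16, 4) mm, key's axes: on the gate's centre line, the best place for the ring's wire to press; 4 mm nearer the rivet or 3 mm nearer the nose still works. Pressed here, the wire is inside the nose 17 to 21 mm after first touching the gate (it jams at about 23). Drawing the key 12 to 16 mm back towards its blade then brings the wire into the bend, off the gate.
- gate (a joint): Hinge of the gate, rad: 0 = shut against the nose, grows as it swings inwards (tip towards the spine, key's -y; never outwards), 0.8 = fully open. Its spring (90 N mm shut, 120 more per rad) takes 3 N at the tip to start, 6 N far open, more nearer the rivet; it shuts once the wire has left the gate. On the rigid nose it does not open. The wire can be slid along it while pressing.
- riser: Bench riser, fixed: four posts of slotted steel angle (40 x 40 x 3 mm), 262 mm high, with a white shelf 500 x 240 mm on top and bottles and boxes. Origin: at bench height straight under the middle of the eye bolt's slot, in the outer face of the post at the near right corner. x points away from the robot along the short side, y along the long side into the riser, z up.
- eye_hole (a point): Middle of the level slot the eye bolt sticks out of, in the post's outer face, 220 mm up; riser's axes. The bolt points along -y. Its ring (8 mm wire, 32 mm inside) stands upright in its y-z plane, centred on the bolt, so its outermost wire is upright at slot height. The bolt is clamped fast, where is unknown: within 7 mm of the middle along x, the ring's outer face 54 to 98 mm out from the post.
- slide_box: Bystander, loose: grey and white slide box 100 x 85 x 33 mm; origin under its centre.
- petri_dish: Bystander, loose: covered glass dish, 98 mm across, 17 mm high; origin under its centre.
- oil_bottle: Bystander, loose: small amber bottle, 34 mm across, 75 mm high; origin under its centre.
Things that resemble listed ones, but are neither listed nor needed, are in the scene too. Leave any orange look-alike of the key alone.

How it is judged:
By the outcome, as a careful person would: the job done as asked, in the order asked, and still so for the second after the job is handed in, with the robot touching nothing.
It also fails if it takes over 64 s, if anything falls off the work surface, if the arm or the gripper's body presses on something with over 40 N, if the wrist force passes 120 N, or if a joint passes its speed limit or range.

### The arm

A 6-joint arm with a two-finger parallel gripper is mounted at the origin on the work surface. World frame = base frame: x ahead of the robot, y to its left, z up, the work surface at z = 0. Lengths are in mm, angles in degrees, forces in N, time in s.
With the tool pointing down it reaches from about 350 to 850 mm from the base axis. Payload 8.1 kg.
Tool frame: the origin (TCP) lies between the finger pads; the fingertips stand 22 mm ahead of it and the grasp point (between the pads) lies 3 mm ahead of it; z points along the fingers, y is the line along which they close (so a half turn about z gives the same grasp; the last joint's range is limited). The gripper opens to 85 mm and grips with 20 to 120 N. Pads are 22 mm wide; open, the fingers measure 114 mm over their backs; the gripper's body (76 mm by 85 mm) begins 54 mm behind the grasp point. The pads swing forward as they close: fully open they stand 13 mm farther back than shut.
Start: joints at [-71.299, 7.471, 85.268, -0, 87.261, -4.893], TCP at [240.176, -549.837, 253.292] pointing down, gripper open.
Joint ranges: [-169.43, 169.43], [-51.17, 129.36], [1.28, 143.12], [-76.62, 256.62], [0, 156.53], [-152.29, 152.29]. Speed limits (degrees/s): [136.94, 136.94, 159.86, 180, 180, 180].

### API

Orientations are given as [roll, pitch, yaw] about the fixed x, y, z axes, in that order (R = Rz(yaw) Ry(pitch) Rx(roll)).
In Python, from bench import r, vision gives the robot as it stands.
- The arm moves only by the tool step_arm, never from a script. Its argument "targets" is a list that holds one entry, the list of rows, each a list of 6 numbers: the shift along the world's x, y, z in mm, then the turn, a rotation vector about the world's x, y, z in rad. In form: [[[x, y, z, rx, ry, rz], ...]]. A call has 1 to 12 rows; each row is the pose to reach, as a shift and turn from the pose commanded when the call began; what a row does not reach only later rows make up. A row lasts 1/12 s, in which the tool goes at most 41.7 mm and 7.16 degrees, less where a joint would pass 70% of its speed; a pose out of reach is approached as far as the arm can. A call with a gripper value outside its range is refused whole. "fingers" is the gripper's target within -1 to 1 (shut at 1, half-way at 0, fully open at -1), set as the call begins (left out, the last holds). The fingers move at their own pace and stop on an object; "newtons" is the grip in N (left out, the last holds). Time passes only in rows, so rows that repeat a pose let the fingers close. It gives the time, the measured TCP pose, the force, the opening and the grip force at its end, in the units of the state.
- r.sense(): the state, without advancing time (a new reading comes with each control period).
- vision.snapshot(name): name is "scene" or "top"; returns a dict with "img" (384x512x3 uint8, blue, green, red), "mtx" (3x3 intrinsics, pixels), "eye" and "attitude" of the camera in the world. Camera axes: x right, y up, looking along -z (the intrinsics and any distortion apply to the point x, -y, -z); pixel columns grow to the right and rows downward; lengths in mm; the calibration is good to about 2 mm. A picture is of the moment at which its call begins. There is no depth.
- r.hand_in(): hands the job in; it is judged then, once.
The state is a dict: "time": time; "joint_pos": joint angles; "qd": joint speeds; "joint_efforts": joint torques, N m; "tool_pos": TCP position; "tcp_rot": TCP orientation; "ft_force": force on the tool from outside, world axes, zero at the start; "wrist_torque": the same for the moment, N m; "finger_gap": finger opening in mm; "grip_force": force on a finger pad.
Only numpy, scipy, OpenCV 4.12 (cv2) and the standard library are available. Lean on these libraries where they do the work, as an engineer would, in place of code of your own. Each camera call takes 0.05 s, during which the arm holds its last target. There are 200 camera calls.

## Working session

There is one attempt and no reset: what is moved stays moved. The work goes in short steps, Python scripts to look and compute and a tool call to move; the robot and the scene stay as the last step left them, time stands still between calls to the robot, and variables do not carry over. Pictures are saved under pics/ and viewed, at most 10 in all, crops included, and the job is handed in when it is done.

Besides the shell and the picture viewer there is one more tool, called after "Emit:" as name(argument=value, ...), one argument or row to a line, values as JSON. step_arm: Moves the arm, as the interface text tells. Its arguments: {"type":"object","properties":{"targets":{"type":"array"},"fingers":{"type":"number"},"newtons":{"type":"number"}},"required":["targets"]}

```bash
mkdir -p pics; ls
python3 - <<'E'
from bench import r, vision
import cv2,json,numpy as np
for n in("scene","top"):
    s=vision.snapshot(n); cv2.imwrite(f"pics/{n}0.png",cv2.resize(s["img"],(768,576),interpolation=cv2.INTER_CUBIC)); cv2.imwrite(f"raw_{n}.png",s["img"])
    print(n,np.round(s["mtx"],2).tolist(),s["eye"],s["attitude"],[k for k in s])
print(r.sense())
E
```

```text
pics
scene [[449.41, 0.0, 261.91], [0.0, 449.41, 191.74], [0.0, 0.0, 1.0]] [1046.76502535  714.92081366 1049.26611639] [ 47.16003333  -0.86590867 151.07233837] ['img', 'mtx', 'eye', 'attitude']
top [[463.18, 0.0, 256.07], [0.0, 463.18, 200.62], [0.0, 0.0, 1.0]] [ 398.38056057 -148.21413948 1665.16678345] [  5.34477248   0.71593179 -89.34601039] ['img', 'mtx', 'eye', 'attitude']
{'time': 0.1, 'joint_pos': array([-7.13006084e+01,  7.51115736e+00,  8.53238796e+01, -4.41550110e-04,
        8.72610166e+01, -4.89239811e+00]), 'qd': array([ 0.00067708, -0.0771505 , -0.27727205, -0.02268616,  0.07340188,
        0.01402001]), 'joint_efforts': array([ 1.17552798e-03, -5.70952070e+01, -5.01943016e+01, -2.92427139e-04,
        8.04346637e-03, -7.32440617e-05]), 'tool_pos': array([ 240.00690727, -549.40378785,  252.33732208]), 'tcp_rot': array([-1.79904259e+02, -7.75249378e-03,  2.35918047e+01]), 'ft_force': array([0.1917185 , 0.75352811, 1.02018701]), 'wrist_torque': array([-0.02764794,  0.07426552, -0.04512009]), 'grip_force': 0.0, 'finger_gap': 85.25323145093496}
```

View pics/scene0.png

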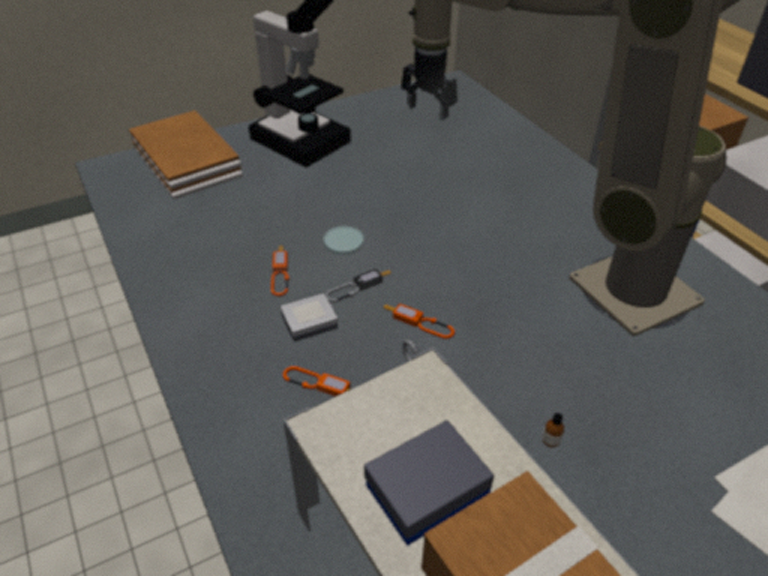

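View pics/top0.png

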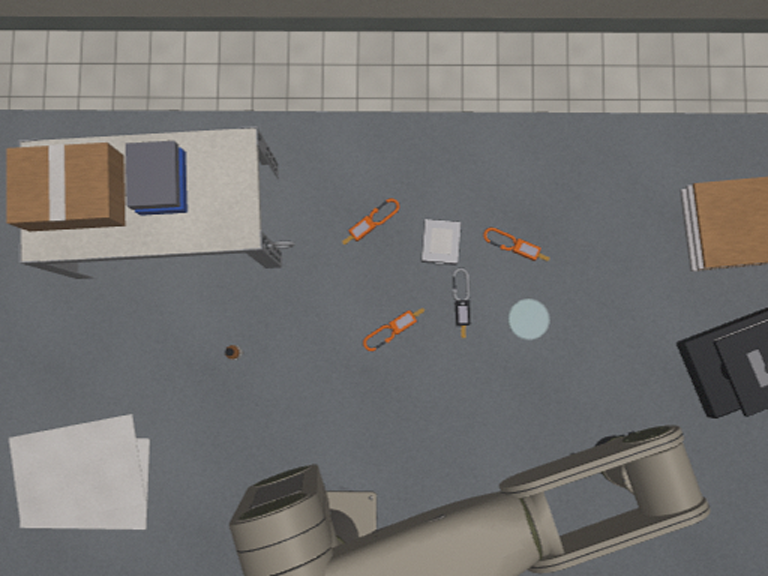

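The top view shows the black key at (462,313) with its hook pointing up the picture, which is world +x, and the slide box just ahead at (441,241). The eye bolt is at about (280,244), beside the riser's post. In the scene view the key is at (365,280) and the ring at (408,348). I'll enlarge those next.

```bash
cat > h.py <<'E'
import numpy as np, cv2
from scipy.spatial.transform import Rotation as R
CAM={"scene":(449.41,261.91,191.74,[1046.765,714.921,1049.266],[47.16003333,-0.86590867,151.07233837]),
"top":(463.18,256.07,200.62,[398.3806,-148.2141,1665.1668],[5.34477248,0.71593179,-89.34601039])}
def ray(n,u,v):
    f,cx,cy,e,a=CAM[n]
    return np.array(e),R.from_euler('xyz',a,degrees=True).apply([(u-cx)/f,-(v-cy)/f,-1])
def onz(n,u,v,z):
    e,d=ray(n,u,v); return e+d*(z-e[2])/d[2]
def proj(n,p):
    f,cx,cy,e,a=CAM[n]
    q=R.from_euler('xyz',a,degrees=True).inv().apply(np.array(p)-e); return cx+f*q[...,0]/-q[...,2], cy-f*q[...,1]/-q[...,2]
def tri(a,b):
    A=[];y=[]
    for n,u,v in(a,b):
        e,d=ray(n,u,v);d=d/np.linalg.norm(d);P=np.eye(3)-np.outer(d,d);A.append(P);y.append(P@e)
    return np.linalg.lstsq(np.vstack(A),np.hstack(y),rcond=None)[0]
E
python3 - <<'E'
import cv2,numpy as np
t=cv2.imread("raw_top.png");s=cv2.imread("raw_scene.png")
def c(i,x,y,w=50,h=37): return cv2.resize(i[y:y+h,x:x+w],(400,296),interpolation=cv2.INTER_CUBIC)
m=np.vstack([np.hstack([c(t,285,176,66,49),c(t,160,145)]),np.hstack([c(s,210,170,66,49),c(s,250,218)])])
cv2.imwrite("pics/m.png",m)
E
```

```text
(no output)
```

View pics/m.png

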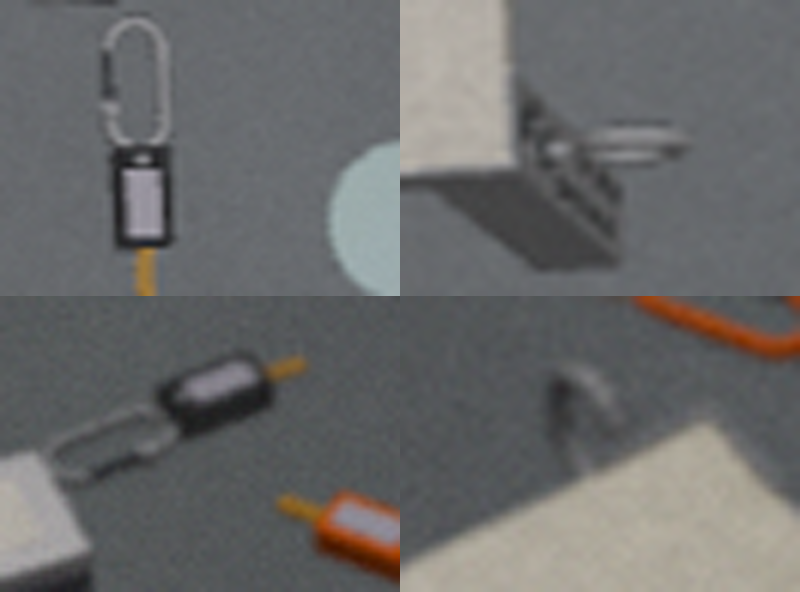

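The mosaic shows, top left, the block centre at (143,197) and the hook front at (136,17), with the gate on the left, which is world +y. Top right, the ring's outer tip is at (688,141). Bottom right, the scene view shows the ring's outer edge at about (553,390).

Run:
```python
from h import *
np.set_printoptions(precision=1,suppress=True)
k=400/66
T=lambda u,v:(285+u/k-.5+.5/k,176+v/k-.5)
for nm,p,z in[("blk c",(143,197),20),("c1",(113,147),20),("c2",(170,147),20),("c3",(173,246),20),("c4",(117,246),20),("hook front outer",(136,17),4)]:
    print(nm,onz("top",*T(*p),z))
print("blade end",onz("top",463/1.5-.3,337/1.5-.3,10))
for z in(262,275):
    c=[onz("top",u/1.5-.3,v/1.5-.3,z) for u,v in[(260.5,251),(256,128),(20,263.5)]]
    print(z,c,np.linalg.norm(c[0]-c[1]),np.linalg.norm(c[0]-c[2]))
    d=c[0]-c[1];e=c[2]-c[0];print(np.degrees(np.arctan2(-d[1],-d[0])),np.degrees(np.arctan2(e[1],e[0])))
print("ring tip z220",onz("top",160+(688-400)/8-.4,145+141/8-.4,220))
print("shelf corner scene", [onz("scene",250+(703-400)/8-.4,218+(416-296)/8-.4,z) for z in(262,275)])
print("post bottom right corner",onz("top",160+(618-400)/8-.4,145+267/8-.4,0),"and far",onz("top",160+(618-400)/8-.4,145+195/8-.4,0))
print("tri tip",tri(("top",195.6,162.2),("scene",250+(553-400)/8-.4,218+(393-296)/8-.4)))
```

```text
blk c [ 527.6 -311.6   20. ]
c1 [ 556.9 -293.9   20. ]
c2 [ 557.2 -327.4   20. ]
c3 [ 499.  -329.2   20. ]
c4 [ 498.6 -296.4   20. ]
hook front outer [ 636.4 -308.9    4. ]
blade end [ 469.8 -313.3   10. ]
262 [array([630.4, 126. , 262. ]), array([889.2, 142.6, 262. ]), array([599.9, 620. , 262. ])] 259.356557964852 494.9946983622813
3.6837760283508856 93.53883046354396
275 [array([628.3, 123.4, 275. ]), array([884.7, 139.9, 275. ]), array([598. , 612.9, 275. ])] 256.95368237405046 490.40869256545835
3.6837760283508993 93.53883046354396
ring tip z220 [653.4  64.1 220. ]
shelf corner scene [array([640.9, 129.3, 262. ]), array([647.6, 139. , 275. ])]
post bottom right corner [634.  126.9   0. ] and far [667.1 127.7   0. ]
tri tip [653.9  64.8 216.3]
```

The key is at about (527.6, -311.6) with a yaw of about 1.7°. The ring tip is at about (653.5, 64.5, 220), and the riser yaw is about 3.6°. I'll move above the key now.

Emit:
step_arm(
  targets=[
    [[30,25,-14,0,0,-0.04],[60,50,-28,0,0,-0.08],[90,75,-42,0,0,-0.12],[120,100,-56,0,0,-0.16],[150,124,-70,0,0,-0.2],[180,149,-84,0,0,-0.24],[210,174,-98,0,0,-0.28],[240,199,-112,0,0,-0.32],[265,220,-124,0,0,-0.36],[287,238,-135,0,0,-0.382],[287.5,238.2,-135,0,0,-0.382],[287.5,238.2,-135,0,0,-0.382]],
  ],
  fingers=-0.5,
  newtons=40,
)

```text
time: 1.1
tool_pos: [527.9, -309.7, 116.6]
tcp_rot: [-179.9, 0.1, 1.9]
ft_force: [0.0, -1.3, -0.5]
finger_gap: 63.8
grip_force: 0.0
```

Emit:
step_arm(
  targets=[
    [[0,0,-20,0,0,0],[0,0,-45,0,0,0],[0,-0.5,-70,0,0,0],[0,-1,-85,0,0,0],[0,-1,-93,0,0,0],[0,-1,-96,0,0,0],[0,-1,-96,0,0,0],[0,-1,-96,0,0,0]],
  ],
)

```text
time: 1.77
tool_pos: [528.2, -313.6, 23.7]
tcp_rot: [179.9, -0.1, 1.7]
ft_force: [0.2, -0.0, 1.0]
finger_gap: 63.9
grip_force: 0.0
```

Run:
```python
from bench import r, vision
import cv2,numpy as np
print(r.sense()["tool_pos"],r.sense()["ft_force"])
t=vision.snapshot("top")["img"];s=vision.snapshot("scene")["img"]
def c(i,x,y,w=66,h=49): return cv2.resize(i[y:y+h,x:x+w],(396,294),interpolation=cv2.INTER_CUBIC)
cv2.imwrite("pics/g.png",np.hstack([c(t,275,176),c(s,210,160)]))
```

```text
[ 528.21015468 -313.61637851   23.7140201 ] [ 0.18337132 -0.04735601  1.00168738]
```

View pics/g.png

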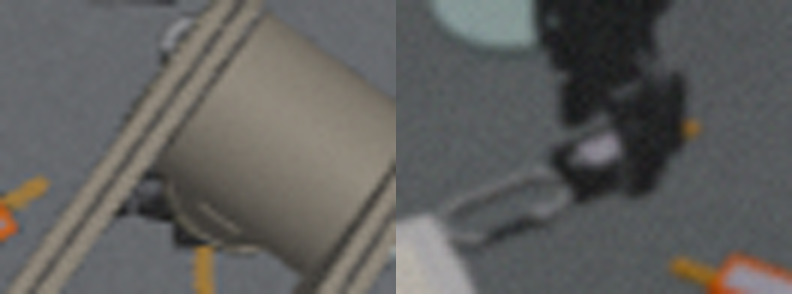

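The fingers straddle the block: in the right crop they are at (600,150) and (655,140), with nothing else between them. I'll close the gripper.

Emit:
step_arm(
  targets=[
    [[0,0,0,0,0,0],[0,0,0,0,0,0],[0,0,0,0,0,0],[0,0,0,0,0,0],[0,0,0,0,0,0],[0,0,0,0,0,0],[0,0,0,0,0,0],[0,0,0,0,0,0]],
  ],
  fingers=1,
  newtons=40,
)

```text
time: 2.53
tool_pos: [528.4, -312.9, 23.4]
tcp_rot: [180.0, -0.1, 1.7]
ft_force: [-0.4, 0.8, 5.9]
finger_gap: 33.2
grip_force: 39.8
```

Emit:
step_arm(
  targets=[
    [[0,0,5,0,0,0],[0,0,20,0,0,0],[0,0,45,0,0,0],[0,0,75,0,0,0],[0,0,105,0,0,0],[0,0,135,0,0,0],[0,0,160,0,0,0.01],[0,0,185,0,0,0.02],[0,0,205,0,0,0.03],[0,0,214,0,0,0.033],[0,0,216,0,0,0.033],[0,0,216,0,0,0.033]],
  ],
)

```text
time: 3.53
tool_pos: [527.7, -312.6, 238.1]
tcp_rot: [180.0, -0.0, 3.6]
ft_force: [-0.7, -0.5, -1.4]
finger_gap: 33.1
grip_force: 39.3
```

Emit:
step_arm(
  targets=[
    [[4,25,0,0,0,0],[8,55,0,0,0,0],[12,90,0,0,0,0],[16,125,0,0,0,0],[22,160,0,0,0,0],[26,195,0,0,0,0],[30,230,0,0,0,0],[36,262,0,0,0,0],[42,290,0,0,0,0],[45,310,0,0,0,0],[45,318,0,0,0,0],[45,318,0,0,0,0]],
  ],
)

```text
time: 4.53
tool_pos: [571.6, 7.2, 236.0]
tcp_rot: [-180.0, 0.2, 3.7]
ft_force: [-0.1, 0.2, -1.8]
finger_gap: 33.5
grip_force: 40.1
```

Run:
```python
from bench import r, vision
import cv2,numpy as np
s=r.sense();print(s["tool_pos"],s["tcp_rot"],s["ft_force"],s["finger_gap"],s["joint_pos"])
t=vision.snapshot("top")["img"];s=vision.snapshot("scene")["img"]
cv2.imwrite("raw_t2.png",t);cv2.imwrite("raw_s2.png",s)
def c(i,x,y,w=50,h=50): return cv2.resize(i[y:y+h,x:x+w],(400,400),interpolation=cv2.INTER_CUBIC)
cv2.imwrite("pics/st.png",np.hstack([c(t,170,145),c(s,235,200)]))
```

```text
[571.64294306   7.21683579 236.00506757] [-179.9523216     0.20313742    3.73830537] [-0.05858783  0.15810855 -1.80964823] 33.46548788306072 [-4.42599317e+00  3.77508415e+00  9.10149579e+01  1.84060823e-02
  8.54178076e+01  8.18342823e+01]
```

View pics/st.png

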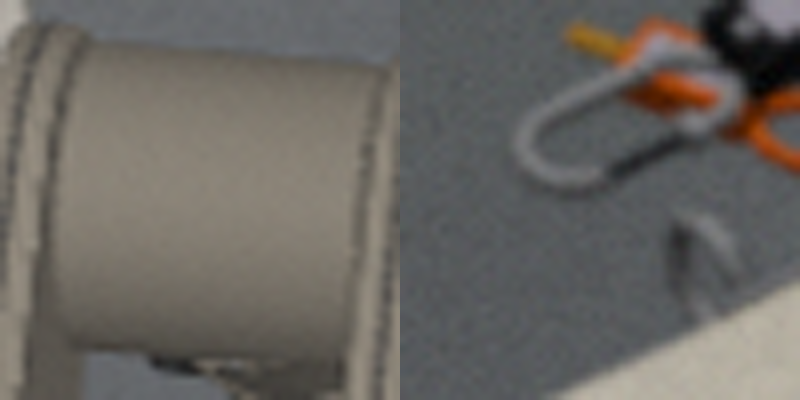

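The right crop shows the hook with its front outer edge at (517,140), the dark gate from nose (610,175) to rivet (690,128), and the ring's outer wire at about (678,255). The arm hides both in the top view. I'll measure the hook and ring together in the scene view.

Run:
```python
from h import *
np.set_printoptions(precision=1,suppress=True)
S=lambda u,v:(235+(u-400)/8-.44,200+v/8-.44)
for nm,p in[("front",(519,143)),("gate nose",(610,174)),("gate rivet",(690,127)),("ring outer",(680,258)),("ring L",(668,258))]:
    print(nm,onz("scene",*S(*p),218))
# prediction from tcp: key origin ~ TCP
c,s=np.cos(np.radians(3.7)),np.sin(np.radians(3.7))
inv=lambda u,v:(400+(u+.44-235)*8,(v+.44-200)*8)
for nm,k in[("front",(110,0)),("nose",(91,16)),("rivet",(54,16)),("gm",(80,16))]:
    p=[571.6-.7+k[0]*c-k[1]*s,7.2+.6+k[0]*s+k[1]*c,218];print(nm,np.array(p),inv(*proj("scene",p)))
for tip in [(653.6,68)]:
  for a in range(0,360,30):
    y=20*np.cos(np.radians(a));z=20*np.sin(np.radians(a));
    q=np.array([tip[0],tip[1],220])+np.array([-.063*(20-y)*-1,1*(20-y),z]); print(a,np.round(inv(*proj("scene",q))))
```

```text
front [677.1   6.  218. ]
gate nose [658.   31.7 218. ]
gate rivet [625.3  25.6 218. ]
ring outer [656.1  73.3 218. ]
ring L [659.4  71.5 218. ]
front [680.7  14.9 218. ] (np.float64(522.1745377753116), np.float64(164.51264320718155))
nose [660.7  29.6 218. ] (np.float64(599.5260403625521), np.float64(172.70869385049173))
rivet [623.8  27.3 218. ] (np.float64(696.6028242312555), np.float64(128.58690737226925))
gm [649.7  28.9 218. ] (np.float64(628.6511511194444), np.float64(159.47121454021476))
0 [679. 240.]
30 [683. 224.]
60 [695. 223.]
90 [709. 240.]
120 [724. 268.]
150 [734. 301.]
180 [737. 329.]
210 [731. 344.]
240 [720. 343.]
270 [705. 327.]
300 [691. 299.]
330 [682. 267.]
```

Emit:
step_arm(
  targets=[
    [[2,5,1,0,0,0],[4,10,2,0,0,0],[5.4,15,2,0,0,0],[5.4,20,2,0,0,0],[5.4,24,2,0,0,0],[5.4,25.4,2,0,0,0],[5.4,25.4,2,0,0,0],[5.4,25.4,2,0,0,0],[5.4,25.4,2,0,0,0],[5.4,25.4,2,0,0,0]],
  ],
)

```text
time: 5.47
tool_pos: [578.0, 30.6, 240.3]
tcp_rot: [180.0, 0.0, 3.6]
ft_force: [0.6, -0.7, -1.6]
finger_gap: 33.4
grip_force: 40.1
```

Run:
```python
from bench import r, vision
import cv2,numpy as np
s=r.sense();print(s["tool_pos"],s["tcp_rot"],s["ft_force"],s["wrist_torque"])
s=vision.snapshot("scene")["img"]
cv2.imwrite("pics/st2.png",cv2.resize(s[205:245,240:300],(720,480),interpolation=cv2.INTER_CUBIC))
```

```text
[578.04027019  30.59347168 240.28616305] [1.79994794e+02 1.40793270e-03 3.59051525e+00] [ 0.61730436 -0.70494743 -1.57257014] [-0.02225567 -0.00060529  0.06231824]
```

View pics/st2.png

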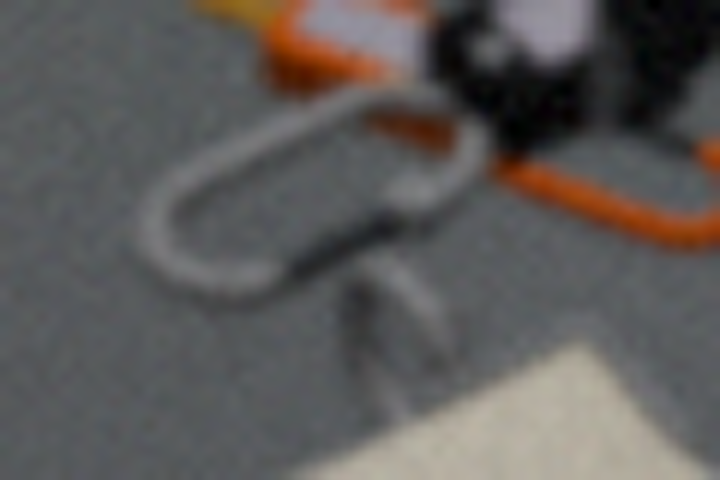

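The scene crop shows the gate running from (285,270) to (405,225), with the ring's wire just below it at about (355,300). I'll check this against the model.

Run:
```python
from h import *
inv=lambda q:(np.round((q[0]+.46-240)*12),np.round((q[1]+.46-205)*12))
c,s=np.cos(np.radians(3.6)),np.sin(np.radians(3.6))
for nm,k in[("front outer",(110,0)),("nose end",(91,16)),("gate end",(87,16)),("rivet",(54,16)),("gm",(80,16)),("spine",(80,-16))]:
    p=[578-.7+k[0]*c-k[1]*s,30.6+.6+k[0]*s+k[1]*c,222];print(nm,np.round(p,1),inv(proj("scene",p)))
for a in(-90,-60,-30,0,30,60,90):
    y=20*(1-np.cos(np.radians(a)));print(a,inv(proj("scene",[653.6-.063*y,68+y,220+20*np.sin(np.radians(a))])))
print(inv(proj("scene",[653.6,78,220])),inv(proj("scene",[663.6,68,220])))
```

```text
front outer [687.1  38.1 222. ] (np.float64(148.0), np.float64(256.0))
nose end [667.1  52.9 222. ] (np.float64(266.0), np.float64(268.0))
gate end [663.1  52.6 222. ] (np.float64(282.0), np.float64(261.0))
rivet [630.2  50.6 222. ] (np.float64(414.0), np.float64(200.0))
gm [656.1  52.2 222. ] (np.float64(311.0), np.float64(248.0))
spine [658.1  20.3 222. ] (np.float64(229.0), np.float64(154.0))
-90 (np.float64(409.0), np.float64(426.0))
-60 (np.float64(383.0), np.float64(386.0))
-30 (np.float64(364.0), np.float64(340.0))
0 (np.float64(358.0), np.float64(300.0))
30 (np.float64(367.0), np.float64(275.0))
60 (np.float64(388.0), np.float64(273.0))
90 (np.float64(415.0), np.float64(295.0))
(np.float64(382.0), np.float64(331.0)) (np.float64(316.0), np.float64(317.0))
```

```bash
cat > fit.py <<'E'
from h import *
from scipy.optimize import least_squares
a=np.linspace(-np.pi/2,np.pi/2,40)
front=np.c_[90+16*np.cos(a),16*np.sin(a)];rear=np.c_[50-16*np.cos(a),16*np.sin(a)]
xs=np.linspace(50,90,40)
curve=np.vstack([front,rear,np.c_[xs,xs*0+16],np.c_[xs,xs*0-16]])
curve=np.c_[curve,0*curve[:,0]+4]
def fit(obs,tcp,yaw,named,S,sp=2,sa=6):
    def pose(p): return R.from_euler('xyz',[p[3],p[4],yaw+p[5]],degrees=True),np.array(tcp)+[0,0,-22]+p[:3]
    def px(p,k):
        r,t=pose(p);q=proj("scene",r.apply(k)+t);return np.c_[S(q)]
    def res(p):
        c=px(p,curve);d=np.linalg.norm(obs[:,None]-c[None],axis=2).min(1)
        n=(px(p,np.array(named[0]))-np.array(named[1])).ravel()
        return np.r_[d/5,n/8,p[:3]/sp,p[3:]/sa]
    s=least_squares(res,np.zeros(6));return s.x,pose(s.x),np.abs(res(s.x)[:len(obs)]*5)
E
python3 - <<'E'
from fit import *
np.set_printoptions(precision=1,suppress=True)
inv=lambda q:((q[0]+.46-240)*12,(q[1]+.46-205)*12)
obs=np.array([(200,165),(265,130),(330,100),(155,230),(180,272),(225,288),(285,270),(345,245),(400,228),(475,150),(450,185),(410,92),(445,105),(170,195)])
x,(r,t),d=fit(obs,[578,30.6,240.3],3.6,([(87,16,4)],[(285,271)]),inv)
print(x,d); print("gm",r.apply([80,16,4])+t,"front",r.apply([110,0,4])+t)
E
```

```text
[-1.6  0.4  0.8 -9.4  1.9 -0.3] [1.6 4.9 4.4 3.  3.3 1.4 3.7 1.7 8.6 8.2 4.6 2.5 3.3 5.2]
gm [655.3  52.1 217.8] front [686.2  38.1 219.4]
```

Emit:
step_arm(
  targets=[
    [[0,1.5,0,0,0,0],[-0.2,3,0,0,0,0],[-0.3,4.5,0,0,0,0],[-0.3,6,0,0,0,0],[-0.4,7,0,0,0,0],[-0.4,7,0,0,0,0],[-0.4,7,0,0,0,0]],
  ],
)

```text
time: 6.1
tool_pos: [577.7, 37.9, 240.3]
tcp_rot: [180.0, 0.0, 3.6]
ft_force: [-0.5, -0.5, -1.1]
finger_gap: 33.5
grip_force: 40.1
```

Emit:
step_arm(
  targets=[
    [[0,0.5,0,0,0,0],[-0.1,1,0,0,0,0],[-0.1,1.5,0,0,0,0],[-0.1,2,0,0,0,0],[-0.1,2,0,0,0,0],[-0.1,2,0,0,0,0]],
  ],
)

```text
time: 6.6
tool_pos: [577.6, 39.4, 240.3]
tcp_rot: [180.0, 0.0, 3.6]
ft_force: [-0.2, -3.8, -0.9]
finger_gap: 33.5
grip_force: 38.9
```

Emit:
step_arm(
  targets=[
    [[0,0.5,0,0,0,0],[-0.1,1,0,0,0,0],[-0.1,1.5,0,0,0,0],[-0.1,2,0,0,0,0],[-0.2,2.5,0,0,0,0],[-0.2,2.5,0,0,0,0]],
  ],
)

```text
time: 7.1
tool_pos: [577.3, 42.3, 240.2]
tcp_rot: [180.0, 0.0, 3.6]
ft_force: [-1.7, -4.3, -1.8]
finger_gap: 33.2
grip_force: 38.9
```

The force stays near 4 N over 3 mm of travel, so the gate is opening. I'll continue.

Emit:
step_arm(
  targets=[
    [[-0.1,1,0,0,0,0],[-0.1,2,0,0,0,0],[-0.2,3,0,0,0,0],[-0.2,4,0,0,0,0],[-0.3,5,0,0,0,0],[-0.4,6,0,0,0,0],[-0.4,7,0,0,0,0],[-0.4,7,0,0,0,0]],
  ],
)

```text
time: 7.77
tool_pos: [577.2, 49.1, 240.4]
tcp_rot: [180.0, -0.0, 3.6]
ft_force: [0.4, -6.1, -1.7]
finger_gap: 33.3
grip_force: 38.8
```

Emit:
step_arm(
  targets=[
    [[-0.1,1,0,0,0,0],[-0.1,2,0,0,0,0],[-0.2,3,0,0,0,0],[-0.2,4,0,0,0,0],[-0.3,5,0,0,0,0],[-0.3,5,0,0,0,0]],
  ],
)

```text
time: 8.27
tool_pos: [576.5, 54.1, 240.2]
tcp_rot: [180.0, 0.0, 3.6]
ft_force: [-2.7, -6.4, -0.1]
finger_gap: 33.4
grip_force: 41.3
```

Emit:
step_arm(
  targets=[
    [[-0.1,1,0,0,0,0],[-0.1,2,0,0,0,0],[-0.2,3,0,0,0,0],[-0.2,3.7,0,0,0,0],[-0.2,3.7,0,0,0,0]],
  ],
)

```text
time: 8.68
tool_pos: [576.7, 57.5, 240.6]
tcp_rot: [179.9, -0.0, 3.6]
ft_force: [-0.2, -7.7, -0.5]
finger_gap: 32.9
grip_force: 41.2
```

Run:
```python
from bench import r, vision
import cv2,numpy as np
s=r.sense();print(s["tool_pos"],s["tcp_rot"],s["ft_force"],s["wrist_torque"])
s=vision.snapshot("scene")["img"]
cv2.imwrite("pics/in.png",cv2.resize(s[205:245,240:300],(720,480),interpolation=cv2.INTER_CUBIC))
```

```text
[576.70114849  57.50124101 240.61007786] [ 1.79945676e+02 -3.46935067e-02  3.56452939e+00] [-0.18823939 -7.67614124 -0.49437196] [-1.22352641  0.15688111 -0.53179817]
```

View pics/in.png

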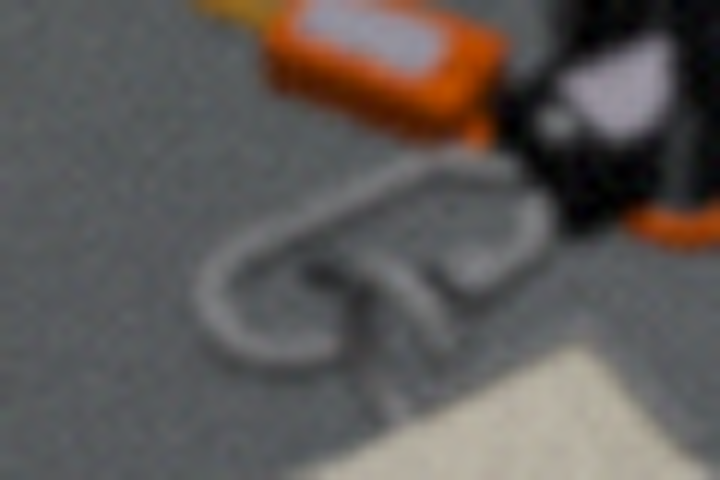

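The wire is past the nose line, with the gate swung in (dark at (320,270)) and the nose end at (340,345). Now I'll draw the key back towards its blade.

Emit:
step_arm(
  targets=[
    [[-1,0,0,0,0,0],[-2,-0.1,0,0,0,0],[-3,-0.2,0,0,0,0],[-4,-0.2,0,0,0,0],[-5,-0.3,0,0,0,0],[-5,-0.3,0,0,0,0]],
  ],
)

```text
time: 9.23
tool_pos: [571.8, 57.4, 240.7]
tcp_rot: [180.0, -0.1, 3.6]
ft_force: [-0.2, -6.8, -0.9]
finger_gap: 33.4
grip_force: 41.2
```

Emit:
step_arm(
  targets=[
    [[-1,0,0,0,0,0],[-2,-0.1,0,0,0,0],[-3,-0.2,0,0,0,0],[-4,-0.3,0,0,0,0],[-5,-0.3,0,0,0,0],[-6,-0.4,0,0,0,0],[-7,-0.5,0,0,0,0],[-8,-0.5,0,0,0,0],[-8,-0.5,0,0,0,0],[-8,-0.5,0,0,0,0]],
  ],
)

```text
time: 10.07
tool_pos: [563.4, 57.9, 240.1]
tcp_rot: [-179.9, -0.0, 3.6]
ft_force: [-0.3, 0.5, -0.9]
finger_gap: 33.1
grip_force: 41.5
```

Run:
```python
from bench import r, vision
import cv2,numpy as np
s=r.sense();print(s["tool_pos"],s["tcp_rot"],s["ft_force"],s["wrist_torque"],s["joint_pos"])
s=vision.snapshot("scene")["img"]
cv2.imwrite("pics/in2.png",cv2.resize(s[205:245,240:300],(720,480),interpolation=cv2.INTER_CUBIC))
```

```text
[563.41095542  57.9394707  240.14841881] [-1.79929653e+02 -8.80669653e-03  3.64240902e+00] [-0.30109038  0.45315076 -0.89156254] [-0.00997455  0.03422075 -0.03526516] [6.41987148e-01 2.63189899e+00 9.17668172e+01 7.09206523e-02
 8.55961748e+01 8.69941302e+01]
```

View pics/in2.png

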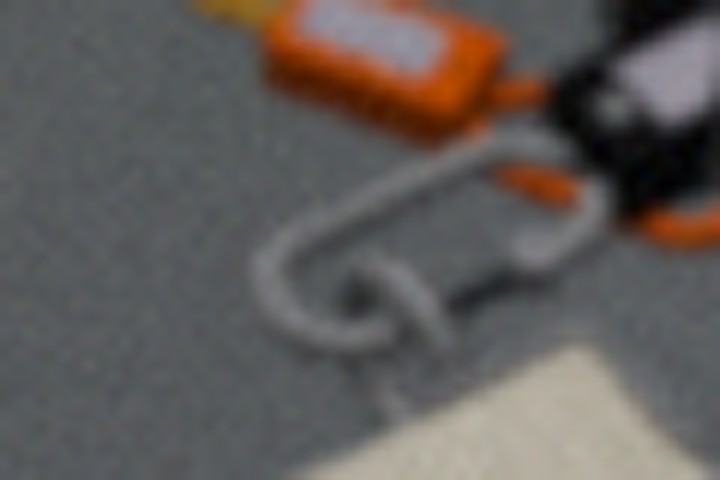

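The gate is shut again (the dark bar from (450,300) to (520,275)), the ring sits in the bend, and the force is about zero. Next I'll centre the hook on the wire. Then I'll swing the key about the wire, and about the ring's centre, into its hanging attitude so it doesn't drop far.

```bash
cat > rows.py <<'E'
import numpy as np
from scipy.spatial.transform import Rotation as R
def rows(tcp,piv,axis,degs):
    axis=np.array(axis)/np.linalg.norm(axis)
    for d in degs:
        v=axis*np.radians(d);s=R.from_rotvec(v).apply(np.array(tcp)-piv)-(np.array(tcp)-piv)
        print(list(np.r_[np.round(s,1),np.round(v,3)].tolist()),end=", ")
    print(np.array(tcp)+s)
E
python3 - <<'E'
from rows import *
rows([562.4,61.4,240.2],[654,68,220],[0,0,1],range(5,46,5))
E
```

```text
[0.9, -8.0, 0.0, 0.0, 0.0, 0.087], [2.5, -15.8, 0.0, 0.0, 0.0, 0.175], [4.8, -23.5, 0.0, 0.0, 0.0, 0.262], [7.8, -30.9, -0.0, 0.0, 0.0, 0.349], [11.4, -38.1, 0.0, 0.0, 0.0, 0.436], [15.6, -44.9, 0.0, 0.0, 0.0, 0.524], [20.4, -51.3, 0.0, 0.0, 0.0, 0.611], [25.7, -57.3, 0.0, 0.0, 0.0, 0.698], [31.5, -62.8, 0.0, 0.0, 0.0, 0.785], [593.8959236   -1.43788591 240.2       ]
```

Emit:
step_arm(
  targets=[
    [[-0.5,1,0,0,0,0],[-1,2,0,0,0,0],[-1,3,0,0,0,0],[-1,3.5,0,0,0,0],[-1,3.5,0,0,0,0]],
  ],
)

```text
time: 10.53
tool_pos: [562.5, 60.9, 240.3]
tcp_rot: [-180.0, -0.0, 3.6]
ft_force: [-0.6, 1.0, -1.7]
finger_gap: 33.1
grip_force: 41.5
```

Emit:
step_arm(
  targets=[
    [[0.9,-8,0,0,0,0.087],[2.5,-15.8,0,0,0,0.175],[4.8,-23.5,0,0,0,0.262],[7.8,-30.9,0,0,0,0.349],[11.4,-38.1,0,0,0,0.436],[15.6,-44.9,0,0,0,0.524],[20.4,-51.3,0,0,0,0.611],[25.7,-57.3,0,0,0,0.698],[31.5,-62.8,0,0,0,0.785],[31.5,-62.8,0,0,0,0.785],[31.5,-62.8,0,0,0,0.785]],
  ],
)

```text
time: 11.45
tool_pos: [594.0, -2.3, 240.1]
tcp_rot: [-180.0, 0.0, 48.4]
ft_force: [-0.1, 0.1, -1.4]
finger_gap: 33.2
grip_force: 41.5
```

Run:
```python
from rows import *
from bench import r
s=r.sense();print(s["tool_pos"],s["ft_force"],s["joint_pos"])
rows([593.9,-1.4,240.2],[654,68,220],[0,0,1],range(5,46,5))
```

```text
[593.97047084  -2.27246332 240.126595  ] [-0.08336039  0.12508848 -1.43289456] [-5.16748641e+00  6.90906489e+00  8.72520584e+01  5.72576760e-03
  8.58574034e+01  3.64436659e+01]
[6.3, -5.0, 0.0, 0.0, 0.0, 0.087], [13.0, -9.4, 0.0, 0.0, 0.0, 0.175], [20.0, -13.2, 0.0, 0.0, 0.0, 0.262], [27.4, -16.4, -0.0, 0.0, 0.0, 0.349], [35.0, -18.9, 0.0, 0.0, 0.0, 0.436], [42.8, -20.8, 0.0, 0.0, 0.0, 0.524], [50.7, -21.9, 0.0, 0.0, 0.0, 0.611], [58.7, -22.4, 0.0, 0.0, 0.0, 0.698], [66.7, -22.2, 0.0, 0.0, 0.0, 0.785], [660.57609307 -23.57032816 240.2       ]
```

Emit:
step_arm(
  targets=[
    [[6.3,-5,0,0,0,0.087],[13,-9.4,0,0,0,0.175],[20,-13.2,0,0,0,0.262],[27.4,-16.4,0,0,0,0.349],[35,-18.9,0,0,0,0.436],[42.8,-20.8,0,0,0,0.524],[50.7,-21.9,0,0,0,0.611],[58.7,-22.4,0,0,0,0.698],[66.7,-22.2,0,0,0,0.785],[66.7,-22.2,0,0,0,0.785],[66.7,-22.2,0,0,0,0.785]],
  ],
)

```text
time: 12.37
tool_pos: [660.5, -23.9, 240.1]
tcp_rot: [-180.0, -0.0, 93.3]
ft_force: [0.5, 0.0, -2.5]
finger_gap: 33.1
grip_force: 41.6
```

Run:
```python
from rows import *
from bench import r
s=r.sense();print(s["tool_pos"],s["ft_force"],s["joint_pos"])
rows([660.6,-23.6,240.2],[653,88,220],[.998,.063,0],[3,6,9,12,15,18,21,24,27,30])
```

```text
[660.45695783 -23.89282134 240.05410911] [ 0.45193108  0.03944012 -2.49458512] [-6.51881333e+00  1.72137443e+01  7.55084154e+01  7.19007597e-03
  8.73080925e+01 -9.82865066e+00]
[0.1, -0.9, -5.9, 0.052, 0.003, 0.0], [0.1, -1.5, -11.8, 0.105, 0.007, 0.0], [0.1, -1.8, -17.7, 0.157, 0.01, 0.0], [0.1, -1.8, -23.7, 0.209, 0.013, 0.0], [0.1, -1.4, -29.6, 0.261, 0.016, 0.0], [0.0, -0.8, -35.6, 0.314, 0.02, 0.0], [-0.0, 0.2, -41.4, 0.366, 0.023, 0.0], [-0.1, 1.5, -47.2, 0.418, 0.026, 0.0], [-0.2, 3.0, -53.0, 0.47, 0.03, 0.0], [-0.3, 4.9, -58.6, 0.523, 0.033, 0.0], [660.29217714 -18.72369503 181.56515812]
```

Emit:
step_arm(
  targets=[
    [[0.1,-0.9,-5.9,0.052,0.003,0],[0.1,-1.5,-11.8,0.105,0.007,0],[0.1,-1.8,-17.7,0.157,0.01,0],[0.1,-1.8,-23.7,0.209,0.013,0],[0.1,-1.4,-29.6,0.261,0.016,0],[0,-0.8,-35.6,0.314,0.02,0],[0,0.2,-41.4,0.366,0.023,0],[-0.1,1.5,-47.2,0.418,0.026,0],[-0.2,3,-53,0.47,0.03,0],[-0.3,4.9,-58.6,0.523,0.033,0],[-0.3,4.9,-58.6,0.523,0.033,0],[-0.3,4.9,-58.6,0.523,0.033,0]],
  ],
)

```text
time: 13.37
tool_pos: [659.5, -19.9, 180.7]
tcp_rot: [-179.7, -30.0, 93.2]
ft_force: [-0.7, 0.6, -0.7]
finger_gap: 33.4
grip_force: 41.5
```

Run:
```python
from rows import *
from bench import r
s=r.sense();print(s["tool_pos"],s["ft_force"],s["joint_pos"])
rows([660.3,-18.7,181.6],[653,88,220],[.998,.063,0],[3,6,9,12,15,18,21,24,27,30])
rows([659.3,5,129.7],[653,88,220],[.998,.063,0],[3,6,9,12,15,18,21,24,27,30])
```

```text
[659.53356033 -19.85985392 180.72576925] [-0.65332874  0.5990209  -0.66461556] [-20.08721714  26.63028234  74.83748326  27.20464442  91.4868537
 -25.81468961]
[-0.1, 2.2, -5.5, 0.052, 0.003, 0.0], [-0.3, 4.6, -11.0, 0.105, 0.007, 0.0], [-0.5, 7.3, -16.3, 0.157, 0.01, 0.0], [-0.7, 10.3, -21.4, 0.209, 0.013, 0.0], [-0.9, 13.6, -26.4, 0.261, 0.016, 0.0], [-1.1, 17.1, -31.2, 0.314, 0.02, 0.0], [-1.3, 20.8, -35.8, 0.366, 0.023, 0.0], [-1.6, 24.8, -40.2, 0.418, 0.026, 0.0], [-1.8, 29.0, -44.4, 0.47, 0.03, 0.0], [-2.1, 33.5, -48.3, 0.523, 0.033, 0.0], [658.18768811  14.76170271 133.27065259]
[-0.3, 4.8, -4.2, 0.052, 0.003, 0.0], [-0.6, 9.9, -8.2, 0.105, 0.007, 0.0], [-1.0, 15.1, -11.9, 0.157, 0.01, 0.0], [-1.3, 20.6, -15.3, 0.209, 0.013, 0.0], [-1.7, 26.2, -18.5, 0.261, 0.016, 0.0], [-2.0, 31.9, -21.3, 0.314, 0.02, 0.0], [-2.4, 37.8, -23.8, 0.366, 0.023, 0.0], [-2.8, 43.8, -26.0, 0.418, 0.026, 0.0], [-3.2, 50.0, -27.9, 0.47, 0.03, 0.0], [-3.5, 56.2, -29.5, 0.523, 0.033, 0.0], [655.75299058  61.18913336 100.18189422]
```

j4 turns positive, so there is plenty of range, and the forces are nil. I'll continue with 30° more.

Emit:
step_arm(
  targets=[
    [[-0.1,2.2,-5.5,0.052,0.003,0],[-0.3,4.6,-11,0.105,0.007,0],[-0.5,7.3,-16.3,0.157,0.01,0],[-0.7,10.3,-21.4,0.209,0.013,0],[-0.9,13.6,-26.4,0.261,0.016,0],[-1.1,17.1,-31.2,0.314,0.02,0],[-1.3,20.8,-35.8,0.366,0.023,0],[-1.6,24.8,-40.2,0.418,0.026,0],[-1.8,29,-44.4,0.47,0.03,0],[-2.1,33.5,-48.3,0.523,0.033,0],[-2.1,33.5,-48.3,0.523,0.033,0],[-2.1,33.5,-48.3,0.523,0.033,0]],
  ],
)

```text
time: 14.37
tool_pos: [658.0, 14.4, 133.0]
tcp_rot: [-179.6, -59.9, 93.3]
ft_force: [0.4, -0.2, -1.5]
finger_gap: 33.0
grip_force: 41.6
```

Run:
```python
from rows import *
from bench import r,vision
import cv2
s=r.sense();print(s["tool_pos"],s["ft_force"],s["joint_pos"])
rows([658.2,14.8,133.3],[653,88,220],[.998,.063,0],[3,6,9,12,15,18,21,24,27])
s=vision.snapshot("scene")["img"];cv2.imwrite("pics/rot.png",cv2.resize(s[100:280,180:420],(720,540),interpolation=cv2.INTER_CUBIC))
```

```text
[658.03834988  14.44708415 132.97548972] [ 0.40098062 -0.23258382 -1.48297126] [-26.57915537  43.06949247  71.11925446  49.59641572 101.11048016
 -36.39138334]
[-0.3, 4.6, -3.7, 0.052, 0.003, 0.0], [-0.6, 9.4, -7.2, 0.105, 0.007, 0.0], [-0.9, 14.4, -10.4, 0.157, 0.01, 0.0], [-1.2, 19.6, -13.4, 0.209, 0.013, 0.0], [-1.6, 24.9, -16.0, 0.261, 0.016, 0.0], [-1.9, 30.3, -18.4, 0.314, 0.02, 0.0], [-2.3, 35.9, -20.5, 0.366, 0.023, 0.0], [-2.6, 41.5, -22.4, 0.418, 0.026, 0.0], [-3.0, 47.3, -23.9, 0.47, 0.03, 0.0], [655.21633287  62.06507612 109.43491694]
```

View pics/rot.png

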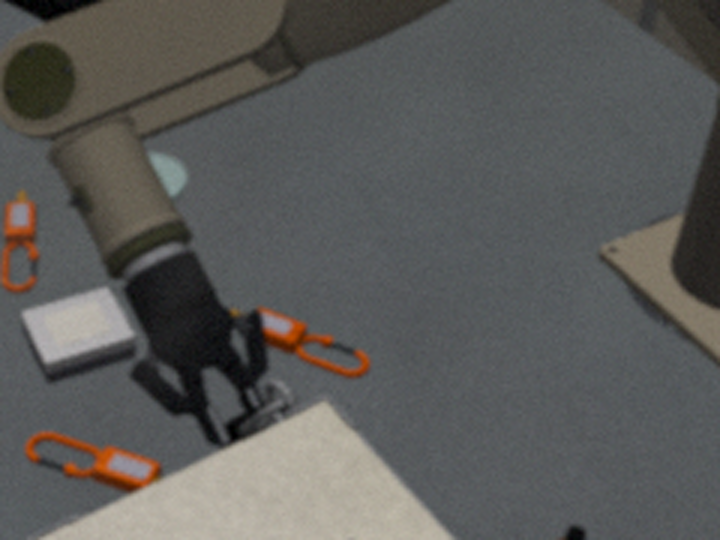

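The picture shows the key held with its hook in the ring at about (285,395). The wrist is above the slide box with room to spare, so I'll turn another 24°.

Emit:
step_arm(
  targets=[
    [[-0.3,4.6,-3.7,0.052,0.003,0],[-0.6,9.4,-7.2,0.105,0.007,0],[-0.9,14.4,-10.4,0.157,0.01,0],[-1.2,19.6,-13.4,0.209,0.013,0],[-1.6,24.9,-16,0.261,0.016,0],[-1.9,30.3,-18.4,0.314,0.02,0],[-2.3,35.9,-20.5,0.366,0.023,0],[-2.6,41.5,-22.4,0.418,0.026,0],[-2.6,41.5,-22.4,0.418,0.026,0],[-2.6,41.5,-22.4,0.418,0.026,0]],
  ],
)

```text
time: 15.25
tool_pos: [655.8, 56.0, 111.0]
tcp_rot: [-179.3, -83.9, 93.0]
ft_force: [0.5, -0.2, -0.2]
finger_gap: 32.6
grip_force: 41.7
```

Forces are still free. I'll lower the key until the bend rests on the ring.

Emit:
step_arm(
  targets=[
    [[0,0,-0.7,0,0,0],[0,0,-1.4,0,0,0],[0,0,-2.1,0,0,0],[0,0,-2.8,0,0,0],[0,0,-2.8,0,0,0]],
  ],
)

```text
time: 15.67
tool_pos: [655.9, 55.3, 108.6]
tcp_rot: [-180.0, -84.0, 93.6]
ft_force: [0.4, -0.2, -1.2]
finger_gap: 33.1
grip_force: 41.7
```

Emit:
step_arm(
  targets=[
    [[0,0,-0.5,0,0,0],[0,0,-1,0,0,0],[0,0,-1.5,0,0,0],[0,0,-1.5,0,0,0]],
  ],
)

```text
time: 16.0
tool_pos: [655.6, 55.6, 106.5]
tcp_rot: [-179.4, -84.1, 93.0]
ft_force: [-0.4, -0.2, -1.4]
finger_gap: 32.8
grip_force: 41.7
```

Emit:
step_arm(
  targets=[
    [[0,0,-0.5,0,0,0],[0,0,-1,0,0,0],[0,0,-1.5,0,0,0],[0,0,-2,0,0,0],[0,0,-2,0,0,0]],
  ],
)

```text
time: 16.42
tool_pos: [655.6, 55.6, 104.5]
tcp_rot: [-179.6, -84.0, 93.2]
ft_force: [-1.0, 0.1, -0.9]
finger_gap: 32.9
grip_force: 41.7
```

Emit:
step_arm(
  targets=[
    [[0,0,-0.4,0,0,0],[0,0,-0.8,0,0,0],[0,0,-1.2,0,0,0],[0,0,-1.2,0,0,0]],
  ],
)

```text
time: 16.75
tool_pos: [655.7, 55.6, 103.4]
tcp_rot: [-179.6, -84.0, 93.2]
ft_force: [0.2, -0.3, -1.9]
finger_gap: 33.3
grip_force: 41.7
```

Emit:
step_arm(
  targets=[
    [[0,0,-0.4,0,0,0],[0,0,-0.8,0,0,0],[0,0,-1.2,0,0,0],[0,0,-1.2,0,0,0]],
  ],
)

```text
time: 17.08
tool_pos: [655.7, 55.6, 102.7]
tcp_rot: [-180.0, -84.1, 93.6]
ft_force: [0.7, -0.1, 2.4]
finger_gap: 33.2
grip_force: 41.7
```

The bend rests on the ring at +2.4 N. Releasing now.

Emit:
step_arm(
  targets=[
    [[0,0,0,0,0,0],[0,0,0,0,0,0],[0,0,0,0,0,0],[0,0,0,0,0,0],[0,0,0,0,0,0],[0,0,0,0,0,0],[0,0,0,0,0,0],[0,0,0,0,0,0],[0,0,0,0,0,0]],
  ],
  fingers=-0.8,
  newtons=20,
)

```text
time: 17.83
tool_pos: [655.7, 55.6, 102.3]
tcp_rot: [-179.7, -84.0, 93.3]
ft_force: [-0.4, -0.4, 0.7]
finger_gap: 76.9
grip_force: 0.0
```

Emit:
step_arm(
  targets=[
    [[0,-3,0,0,0,0],[0,-8,0.5,0,0,0],[0,-16,1.5,0,0,0],[0,-26,2.5,0,0,0],[0,-38,4,0,0,0],[0,-50,5,0,0,0],[0,-65,7,0,0,0],[0,-80,9,0,0,0],[0,-95,12,0,0,0],[0,-110,16,0,0,0],[0,-110,16,0,0,0]],
  ],
)

```text
time: 18.75
tool_pos: [656.1, -58.8, 119.5]
tcp_rot: [179.2, -84.0, 94.2]
ft_force: [0.4, 0.9, -0.3]
finger_gap: 77.0
grip_force: 0.0
```

Run:
```python
from bench import r,vision
import cv2,numpy as np
s=r.sense();print(s["tool_pos"],s["ft_force"],s["finger_gap"])
s=vision.snapshot("scene")["img"];t=vision.snapshot("top")["img"]
c=lambda i,x,y,w,h:cv2.resize(i[y:y+h,x:x+w],(400,400),interpolation=cv2.INTER_CUBIC)
cv2.imwrite("pics/rel.png",np.hstack([c(s,225,190,70,70),c(t,150,130,70,70)]))
```

```text
[656.11256516 -58.75815347 119.45008274] [ 0.36497566  0.91894049 -0.25402175] 77.04810711243802
```

View pics/rel.png

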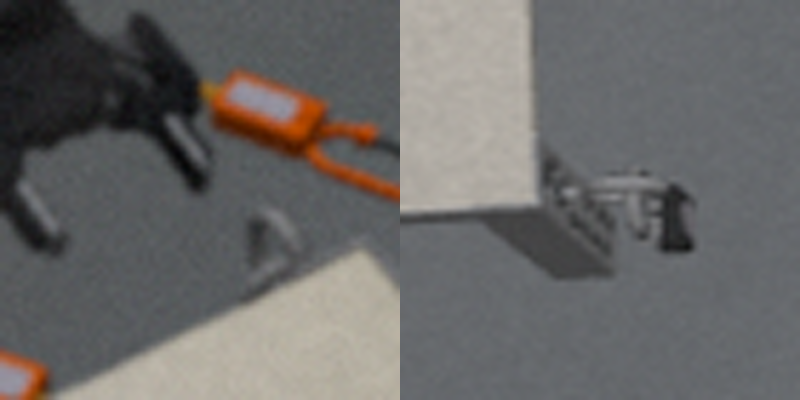

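The top view shows the key hanging from the ring, with its black block at (675,215) just below the ring's line. The gripper is clear of it. I'll back off a little, let the sway die out, and check the motion by differencing pictures.

Emit:
step_arm(
  targets=[
    [[0,-10,10,0,0,0],[0,-20,20,0,0,0],[0,-20,20,0,0,0],[0,-20,20,0,0,0],[0,-20,20,0,0,0],[0,-20,20,0,0,0],[0,-20,20,0,0,0],[0,-20,20,0,0,0],[0,-20,20,0,0,0],[0,-20,20,0,0,0],[0,-20,20,0,0,0],[0,-20,20,0,0,0]],
  ],
)

```text
time: 19.85
tool_pos: [655.7, -74.4, 138.2]
tcp_rot: [-179.6, -84.0, 93.2]
ft_force: [1.4, -0.6, 0.6]
finger_gap: 76.7
grip_force: 0.0
```

Emit:
step_arm(
  targets=[
    [[0,0,0,0,0,0],[0,0,0,0,0,0],[0,0,0,0,0,0],[0,0,0,0,0,0],[0,0,0,0,0,0],[0,0,0,0,0,0],[0,0,0,0,0,0],[0,0,0,0,0,0],[0,0,0,0,0,0],[0,0,0,0,0,0],[0,0,0,0,0,0],[0,0,0,0,0,0]],
  ],
)

```text
time: 20.85
tool_pos: [655.7, -74.4, 138.3]
tcp_rot: [-179.6, -84.0, 93.2]
ft_force: [0.1, 0.2, 0.6]
finger_gap: 77.2
grip_force: 0.0
```

Emit:
step_arm(
  targets=[
    [[0,0,0,0,0,0],[0,0,0,0,0,0],[0,0,0,0,0,0],[0,0,0,0,0,0],[0,0,0,0,0,0],[0,0,0,0,0,0],[0,0,0,0,0,0],[0,0,0,0,0,0],[0,0,0,0,0,0],[0,0,0,0,0,0],[0,0,0,0,0,0],[0,0,0,0,0,0]],
  ],
)

```text
time: 21.85
tool_pos: [655.7, -74.4, 138.3]
tcp_rot: [-179.7, -84.0, 93.3]
ft_force: [0.1, 0.1, -1.2]
finger_gap: 77.4
grip_force: 0.0
```

```bash
cat > sway.py <<'E'
from bench import r,vision
import numpy as np
for i in range(16):
    t=vision.snapshot("top")["img"].astype(float).mean(2)[155:180,190:205]
    w=np.clip(60-t,0,None);g=np.mgrid[155:180,190:205]
    print(np.round([(w*g[1]).sum()/w.sum(),(w*g[0]).sum()/w.sum(),w.sum()],1),end=" ")
print(r.sense()["time"])
E
python3 sway.py
```

```text
[196.6 169.3 664. ] [196.6 169.4 666. ] [196.6 169.4 665.3] [196.6 169.4 671.7] [196.7 169.3 666.7] [196.6 169.3 646.3] [196.6 169.4 655.3] [196.6 169.4 664.3] [196.6 169.3 647. ] [196.6 169.4 656.7] [196.6 169.4 668. ] [196.6 169.3 656.7] [196.6 169.3 669.7] [196.6 169.4 658.3] [196.6 169.3 663. ] [196.7 169.3 657.3] 22.65
```

Run:
```python
from h import *
print(onz("top",196.6,169.3,105))
from bench import r
print(r.hand_in())
```

```text
[649.31789221  76.99444743 105.        ]
the job is handed in; nothing more can be done
None
```

The key's hook is clipped on the eye bolt with its gate shut. It hangs from the ring with no visible sway and the gripper clear of it, the push on the ring peaked at about 8 N in the readings after each move, and the job was handed in at about 23 s.

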